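# Clamp the casting in the cam-lock drill vise

## Robot

A 7-joint arm with a two-finger parallel gripper is mounted at the origin on the work surface. World frame = base frame: x ahead of the robot, y to its left, z up, the work surface at z = 0. Lengths are in m, angles in rad, forces in N, time in s.
With the tool pointing down it reaches from about 0.4 to 0.85 m from the base axis. Payload 10.4 kg.
Tool frame: the origin (TCP) lies between the finger pads; the fingertips stand r.nose_length ahead of it and the grasp point (between the pads) lies 6 mm ahead of it (r.nose_length is the distance from the TCP to the fingertips, in m); z points along the fingers, x is the direction in which the jaws open and shut, and the axes are right-handed (so a half turn about z gives the same grasp; the last joint's range is limited). The gripper opens to 87 mm and grips with 3 to 60 N. Pads are 19 mm wide; open, the fingers measure 117 mm over their backs; the gripper's body (75 mm by 190 mm) begins 51 mm behind the grasp point.
Start: joints at [1.112, 0.332, -0.065, 1.46, 0.022, 1.35, -0.088], TCP at [0.264, -0.567, 0.248] pointing down, gripper open.
Joint ranges: [-2.6, 2.6], [-0.5, 2.12], [-1.47, 1.34], [0.16, 2.42], [-1.27, 4.41], [0.06, 2.06], [-2.6, 2.6]. Speed limits (rad/s): [2.22, 2.22, 2.79, 2.79, 3.14, 3.14, 3.14].

## Interface

Orientations are given as a unit quaternion [x, y, z, w].
In Python, from bench import r gives the robot as it stands. The module is installed in compiled form; this text tells all that it offers.
- The arm moves only by the shell command python3 -m creep 'ROWS' [OPENING] [FORCE]. ROWS is JSON, a list of rows, each an object of numbers: "x", "y", "z": the shift along the world's x, y, z in m; "spin": the turn about the world's z in degrees. In form: [{"x": .., "y": .., "z": .., "spin": ..}, ...]. A call has 1 to 12 rows; each row is the pose to reach, as a shift and turn from the pose commanded when the call began; what a row does not reach only later rows make up. A row lasts 1/8 s, in which the tool goes at most 62.5 mm and 10.7 degrees, less where a joint would pass 70% of its speed; a pose out of reach is approached as far as the arm can. A call with a gripper value outside its range is refused whole. OPENING is the finger opening in m, from 0 to 0.087, set as the call begins (- or left out, the last holds). The fingers move at their own pace and stop on an object; FORCE is the grip in N (left out, the last holds). Time passes only in rows, so rows that repeat a pose let the fingers close. It gives the time, the measured TCP pose, the force and the opening at its end, in the units of the state.
- r.read_state(): the state, without advancing time (a new reading comes with each control period).
- r.camera(name): name is "side" or "top" or "wrist"; returns a dict with "pixels" (480x640x3 uint8, blue, green, red), "z_map" (480x640 float32, m along the optical axis (not along the pixel's ray), 0 where there is no reading), "K" (3x3 intrinsics, pixels), "R" (3x3) and "t" (3): a world point X has camera coordinates R X + t. Camera axes: x right, y down, z forward; pixel columns grow to the right and rows downward; lengths in m; the calibration is good to about 2 mm. A picture is of the moment at which its call begins.
- r.close_job(): hands the job in, once; it reports no verdict.
The state is a dict: "time": time; "joint_positions": joint angles; "joint_vel": joint speeds; "joint_torque": joint torques, N m; "ee_pos": TCP position; "eef_rot": TCP orientation; "ft_force": force on the tool from outside, world axes, zero at the start; "torque": the same for the moment, N m; "width": finger opening in m.
Only numpy, scipy, OpenCV 4.12 (cv2) and the standard library are available. Lean on these libraries where they do the work, as an engineer would, in place of code of your own. Each camera call takes 0.05 s, during which the arm holds its last target. There are 200 camera calls.

## Task

Clamp the aluminium casting in the quick-action drill vise. First swing the cam lever right round to its stop pin, so that the cam's low point faces the slide bar, then push the sliding jaw forward until the casting is nipped square against the fixed jaw, and then swing the lever back until the lock is tight again. Pushes with the fingertips are all it needs: do not pick up the casting, and leave the bottle, the screwdriver and the tin where they stand.

Things in the scene. Friction and masses are not known exactly. Their poses are not given: they have to be found in the camera images.
- vise: Grey cast-iron drill vise bolted to the bench, 285 mm long, base 120 mm wide (180 over its ears) and 18 mm thick; the flat top of the base is the bed. Origin: bench level, on the centre line. x points forward, from lever and sliding jaw to the fixed jaw; y to the vise's left; z up. A low block (top z = 42 mm) backs the slide bar at x = -122 to -47, y = -28 to -12.
- fixed_face (a point): Middle of the gripping face of the fixed jaw: vise x = 85 mm, y = 0, z = 55. The jaw is 100 mm wide and 44 mm thick, its top at z = 76 mm.
- cam_pivot (a point): Top of the cam's upright pivot bolt, at vise x = -80, y = 39, z = 71 mm. Round it: the lever's hub, 30 mm diameter, and under that the eccentric, a steel disc of 48 mm diameter set 6 mm off centre, z = 24 to 42 mm. The base has a lug here, out to y = 102 mm, 18 mm thick.
- stop_pin (a point): Top of the steel stop pin of the lever, 8 mm diameter, at vise x = -73.5, y = 85, z = 64 mm. The lever rests against its rear (-x) side when the lock is off.
- jaw (a joint): Travel of the sliding jaw along vise +x, in m. At 0 its gripping face is at x = -10 mm (95 mm between the jaws); the 50 mm casting is nipped at 0.045. Starts at 0 to 0.012; stops at -0.010 and 0.052. About 3 N moves it with the lock off, plus the casting's drag; locked it resists 20 N or more. The jaw is 36 mm long, 100 mm wide, top at z = 75 mm.
- jaw_back (a point): Centre of the flat upright rear face of the sliding jaw (vise x = -46 mm + joint jaw, y = 0), z = 60 mm: 15 mm below the jaw's top edge, 16 mm above the slide bar. Here it is pushed forward.
- bar_end (a point): Top of the rear end of the sliding jaw's steel slide bar, 24 mm wide, z = 22 to 44 mm, which runs from the jaw back along the centre line past the cam.
- cam (a joint): Turn of cam and lever, rad, counter-clockwise from above. 0: lever at the stop pin, 95 deg counter-clockwise from vise x (to the left), low point to the bar, lock off. Growing, it swings round the back of the vise; from 2.1 the cam bears on the bar, 2.2 is tight, 2.5 the end. Starts locked at 2.3 to 2.45. Swings with 2 N, stays put; in the tight part up to 20 N, and drags the bar a few mm.
- lever_mid (a point): Point on the lever's middle line, 85 mm out from the pivot, z = 54 mm: push here on either side face. The lever is a dark steel flat, 12 mm wide, z = 47 to 61 mm, with a black ball of 26 mm diameter at 117 mm from the pivot. Locked, it points back and to the right, across and above the slide bar.
- casting_mid (a point): Aluminium casting, a block 50 mm long (x), 60 mm wide (y) and 34 mm high with a 28 mm round boss, 16 mm high, on top; 0.2 to 0.45 kg. It lies loose on the vise bed between the jaws, up to 7 degrees askew. The point is the centre of the block, 17 mm above its underside; its axes are parallel to the vise's when square.
- bottle: White plastic bottle, 64 mm diameter, 130 mm high, standing to the left, beside the casting of the vise. Origin: centre of its underside.
- screwdriver: Screwdriver with a wooden handle, 190 mm long, lying to the right of the vise. Origin on the bench beneath the tool.
- tin: Small tin with a paper label, 68 mm diameter, 55 mm high, standing to the right of the vise. Origin: centre of its underside.
Mind the look-alikes: they are no part of the job. What is shaped like the part that bears casting_mid but blue or yellow is not meant.

How it is judged:
On the way, in this order (a step that is already met when the one before it is completed fails the run):
1. the cam is at its low point, lever at its stop pin, before the sliding jaw has been pushed forward (value of joint cam below 0.15 rad and value of joint jaw below 0.02 m), for 0.1 s.
2. with the cam still at its low point, the sliding jaw is pushed up so that the casting is held square against the fixed jaw (value of joint cam below 0.4 rad and value of joint jaw above 0.0425 m and x of casting_mid in the frame of vise above 0.0575 m), for 0.1 s.
At the end, for the whole second after the job is handed in: The lever is back beyond 2.2 rad (lock tight), the sliding jaw is within 2.5 mm of the closed position (joint 0.045), the casting lies at rest on the bed between the jaws, within 2.5 mm of the fixed jaw, within 25 mm of the centre line and square to the jaws within 0.06 rad (value of joint cam above 2.2 rad and value of joint jaw between 0.0425 and 0.048 m and x of casting_mid in the frame of vise between 0.0575 and 0.0625 m and y of casting_mid in the frame of vise between -0.025 and 0.025 m and z of casting_mid in the frame of vise below 0.04 m and angle between the x axis of casting_mid and the x axis of vise, either way round below 0.06 rad and linear speed of casting below 0.01 m/s and velocity of joint cam between -0.05 and 0.05 rad/s); the robot touches nothing.
It fails at once if the casting is picked up (raised more than 12 mm off the bed) (z of casting_mid in the frame of vise above 0.047 m).
It fails at once if the bottle is moved more than 30 mm, or lifted or tipped (distance of bottle from where it was at the start of the episode above 0.03 m or angle between bottle's own z axis and vertical above 0.4 rad).
It fails at once if the screwdriver is moved more than 30 mm (distance of screwdriver from where it was at the start of the episode above 0.03 m).
It fails at once if the tin is moved more than 30 mm, or lifted or tipped (distance of tin from where it was at the start of the episode above 0.03 m or angle between tin's own z axis and vertical above 0.4 rad).
It also fails if it takes over 54 s, if anything falls off the work surface, if the arm or the gripper's body presses on something with over 40 N, if the wrist force passes 120 N, or if a joint passes its speed limit or range.

## Working session

There is one attempt and no reset: what is moved stays moved. The work goes in short steps, Python scripts to look and compute and a shell command to move; the robot and the scene stay as the last step left them, time stands still between calls to the robot, and variables do not carry over. Pictures are saved under pics/ and viewed, about 8 in all and at most 12, crops included, and the job is handed in when it is done.

```bash
mkdir -p pics
cat > h.py <<'E'
import numpy as np, cv2
from bench import r
def shot(name,fn=None):
    c=r.camera(name)
    if fn: cv2.imwrite('pics/'+fn,c['pixels'])
    return c
def pt(c,u,v):
    z=c['z_map'][int(v),int(u)]
    return c['R'].T@(z*np.linalg.inv(c['K'])@[u,v,1]-c['t'])
def plane(c,u,v,h):
    d=c['R'].T@np.linalg.inv(c['K'])@[u,v,1]; o=-c['R'].T@c['t']
    return o+d*(h-o[2])/d[2]
def proj(c,X):
    p=c['K']@(c['R']@np.array(X)+c['t']); return p[:2]/p[2]
E
python3 - <<'E'
from h import *
for n in('top','side'):
    c=shot(n,n+'1.png'); np.savez(n+'1.npz',**c)
    print(n,-c['R'].T@c['t'],c['R'][2],c['K'][0,0])
s=r.read_state();print(s['ee_pos'],s['eef_rot'],s['ft_force'],s['width'],r.nose_length,s['time'])
E
```

```text
top [0.52262251 0.02350959 0.91871777] [ 0.15275972 -0.0417067  -0.98738291] 517.8976428875135
side [0.22707738 0.58333628 0.73797313] [ 0.42358745 -0.60991269 -0.66976129] 512.7599824599804
[ 0.26370973 -0.56628502  0.24683411] [ 8.43247166e-01 -5.37525616e-01 -5.63334907e-04 -3.34857284e-04] [-0.0138633  -0.17090145 -0.77231124] 0.08707842589605755 0.025 0.1
```

View pics/top1.png

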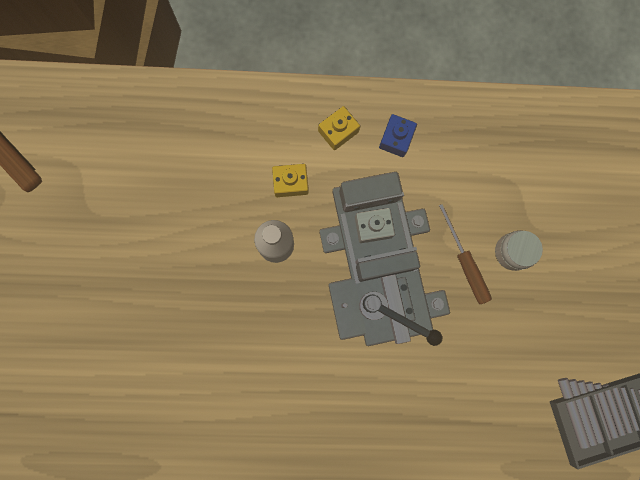

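View pics/side1.png

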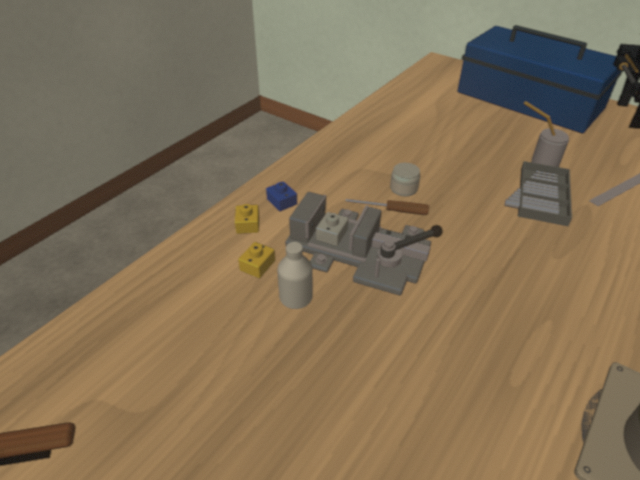

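The top view shows the vise with its fixed jaw at about (372,190), sliding jaw at (388,263), cam pivot at (373,303), stop pin at (345,306) and ball at (434,338). The grey casting is at (376,224), and the bottle is to the left at (274,240). The side view agrees. Next I'll fit the vise frame from points of known height.

Run:
```python
from h import *
c=dict(np.load('top1.npz'))
im=c['pixels'][165:355,250:460]; cv2.imwrite('pics/crop1.png',cv2.resize(im,None,fx=3.5,fy=3.1,interpolation=cv2.INTER_CUBIC) if 0 else cv2.resize(im,None,fx=3,fy=3,interpolation=cv2.INTER_CUBIC))
```

```text
(no output)
```

View pics/crop1.png

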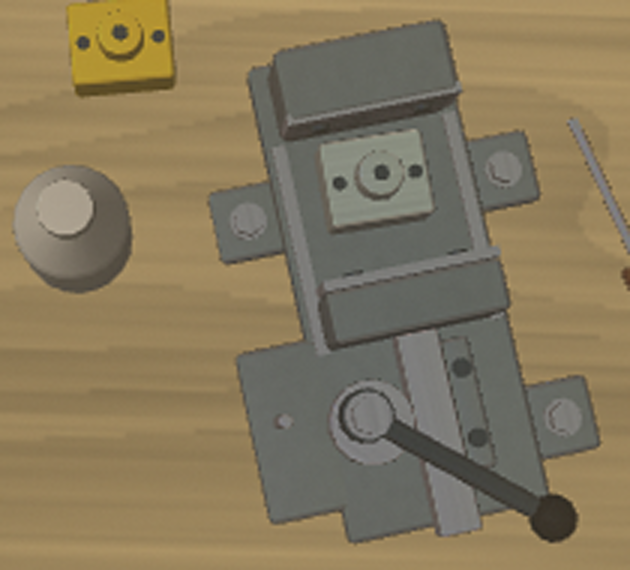

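The crop shows the pivot at (371,413), pin at (285,421), ball at (553,518) and jaw tops clearly. Next I'll use depth masks for the jaw tops.

Run:
```python
from h import *
c=dict(np.load('top1.npz'))
v,u=np.mgrid[0:480,0:640]
P=(np.stack([u,v,np.ones_like(u)],-1)@np.linalg.inv(c['K']).T*c['z_map'][...,None]-c['t'])@c['R']
z=P[...,2]
def comp(lo,hi,box):
    m=((z>lo)&(z<hi)).astype(np.uint8); b=np.zeros_like(m); x0,y0,x1,y1=box; b[y0:y1,x0:x1]=1
    n,l,s,ce=cv2.connectedComponentsWithStats(m*b); k=1+np.argmax(s[1:,4]); q=P[l==k]
    rc=cv2.minAreaRect((q[:,:2]*1000).astype(np.float32)); print(len(q),q.mean(0).round(4),rc); return q
comp(.068,.084,(330,165,410,212)); comp(.068,.084,(350,240,425,282)); comp(.045,.062,(350,200,400,245)); 
comp(.04,.075,(350,205,400,245))
f=lambda a,b:(250+a/3,165+b/3)
piv=plane(c,*f(371,413),.071); pin=plane(c,*f(285,421),.064); ball=plane(c,*f(553,518),.056)
print(piv,pt(c,*f(371,413)),pin,pt(c,*f(285,421)),ball,pt(c,*f(553,518)),'bed/bench z',pt(c,*f(450,200))[2],pt(c,300,330)[2])
# bolts/casting by ray
for n,a in dict(jfl=(272,60),jbl=(440,20)).items(): print(n,plane(c,*f(*a),.076))
# vise fit
A=np.array([[-.080,.039],[-.0735,.085]]); 
d=(pin-piv)[:2]; dv=A[1]-A[0]; print('th',np.degrees(np.arctan2(d[1],d[0])-np.arctan2(dv[1],dv[0])),np.linalg.norm(d),np.linalg.norm(dv))
d=(ball-piv)[:2];print('ball r',np.linalg.norm(d),np.degrees(np.arctan2(d[1],d[0])))
```

```text
1520 [ 0.7313 -0.0825  0.0756] ((732.7483520507812, -83.2613754272461), (44.79670715332031, 100.46729278564453), 13.586409568786621)
1319 [ 0.6074 -0.1124  0.0747] ((607.8032836914062, -112.98995971679688), (36.34477996826172, 100.05911254882812), 13.642192840576172)
821 [ 0.6749 -0.0918  0.0518] ((676.2763061523438, -92.87245178222656), (49.91268539428711, 60.51110076904297), 10.795631408691406)
1032 [ 0.6748 -0.0917  0.0546] ((676.2763061523438, -92.87245178222656), (49.91268539428711, 60.51110076904297), 10.795631408691406)
[ 0.54222523 -0.08920233  0.071     ] [ 0.54221341 -0.08913437  0.07151114] [ 0.53674989 -0.0429826   0.064     ] [ 0.536741   -0.04294074  0.06453806] [ 0.48803057 -0.19265967  0.056     ] [ 0.48838789 -0.1904267   0.06491166] bed/bench z 0.01661645568321661 -0.001723515707635112
jfl [ 0.73584536 -0.03042133  0.076     ]
jbl [ 0.76259346 -0.12463685  0.076     ]
th 14.798858883723158 0.046542917921782286 0.04645696933722648
ball r 0.11679247887332585 -117.6471614929083
```

Vise fit: origin (0.6287, -0.1083), heading 13.5°. That puts the pivot within 1 mm of where I measured it. Jaw is about 0.0066, cam about 2.34, and the casting sits at vise (50, 4) mm, turned -2.8°. Next I'll work out the waypoints.

```bash
cat >> h.py <<'E'
th=np.radians(13.5); Rz=np.array([[np.cos(th),-np.sin(th)],[np.sin(th),np.cos(th)]]); O=np.array([.6287,-.1083])
w=lambda x,y:O+Rz@np.array([x,y])
vis=lambda p:Rz.T@(np.array(p)[:2]-O)
def post(phi,side,rad=.083,gap=0):  # TCP for closed-finger post touching lever; side +1: ccw side (unlock)
    a=np.radians(phi); n=side*np.array([-np.sin(a),np.cos(a)]); l=np.array([np.cos(a),np.sin(a)])
    h=.0095*abs(n[0])+.015*abs(n[1])
    return w(*(np.array([-.080,.039])+rad*l+(.006+h+gap)*n))
E
python3 - <<'E'
from h import *
print('start',post(229,1,gap=.012))
for s in(1,-1):
    print('side',s)
    for p in [229,221,213,205,197,189,181,173,165,157,149,141,133,125,117,109,101,95]: print(p,post(p,s).round(3))
print('jawback',w(-.046+.0066-.0095,0),w(-.046+.045-.0095,0), 'bottle',plane(dict(np.load('top1.npz')),277,252,0))
E
python3 -m creep '[{"z":0.0},{"z":0,"spin":-5},{"z":0,"spin":-11.4},{"x":0.03,"y":0.05,"spin":-11.4},{"x":0.07,"y":0.10,"spin":-11.4},{"x":0.11,"y":0.15,"spin":-11.4},{"x":0.15,"y":0.20,"spin":-11.4},{"x":0.19,"y":0.25,"spin":-11.4},{"x":0.22,"y":0.30,"spin":-11.4},{"x":0.25,"y":0.35,"spin":-11.4},{"x":0.262,"y":0.386,"spin":-11.4},{"x":0.262,"y":0.386,"spin":-11.4}]' 0 40
```

```text
start [ 0.53453571 -0.17884121]
side 1
229 [ 0.524 -0.173]
221 [ 0.513 -0.17 ]
213 [ 0.502 -0.166]
205 [ 0.492 -0.159]
197 [ 0.482 -0.151]
189 [ 0.474 -0.141]
181 [ 0.467 -0.13 ]
173 [ 0.462 -0.12 ]
165 [ 0.458 -0.11 ]
157 [ 0.456 -0.099]
149 [ 0.456 -0.087]
141 [ 0.457 -0.075]
133 [ 0.46  -0.063]
125 [ 0.465 -0.051]
117 [ 0.472 -0.04 ]
109 [ 0.48 -0.03]
101 [ 0.491 -0.021]
95 [ 0.5   -0.016]
side -1
229 [ 0.483 -0.152]
221 [ 0.474 -0.143]
213 [ 0.467 -0.133]
205 [ 0.462 -0.122]
197 [ 0.459 -0.111]
189 [ 0.457 -0.1  ]
181 [ 0.456 -0.089]
173 [ 0.457 -0.077]
165 [ 0.459 -0.064]
157 [ 0.464 -0.052]
149 [ 0.47  -0.041]
141 [ 0.477 -0.032]
133 [ 0.485 -0.024]
125 [ 0.494 -0.017]
117 [ 0.504 -0.012]
109 [ 0.514 -0.008]
101 [ 0.524 -0.006]
95 [ 0.531 -0.005]
jawback [ 0.58115111 -0.11971548] [ 0.61849012 -0.11075118] bottle [0.62843659 0.07529845 0.        ]invalid input at $[0]: expected keys x, y, z, spin
```

```bash
python3 -m creep '[{"x":0,"y":0,"z":0,"spin":-6},{"x":0.02,"y":0.02,"z":0,"spin":-11.4},{"x":0.05,"y":0.06,"z":0,"spin":-11.4},{"x":0.08,"y":0.11,"z":0,"spin":-11.4},{"x":0.11,"y":0.15,"z":0,"spin":-11.4},{"x":0.14,"y":0.20,"z":0,"spin":-11.4},{"x":0.17,"y":0.24,"z":0,"spin":-11.4},{"x":0.20,"y":0.29,"z":0,"spin":-11.4},{"x":0.23,"y":0.33,"z":0,"spin":-11.4},{"x":0.26,"y":0.37,"z":0,"spin":-11.4},{"x":0.272,"y":0.387,"z":-0.01,"spin":-11.4},{"x":0.272,"y":0.387,"z":-0.03,"spin":-11.4}]' 0 40
python3 - <<'E'
from h import *
shot('side','side2.png'); shot('wrist','wrist2.png')
im=np.hstack([cv2.resize(cv2.imread('pics/'+n),(400,300)) for n in('side2.png','wrist2.png')]); cv2.imwrite('pics/p2.png',im)
from scipy.spatial.transform import Rotation as T
s=r.read_state();M=T.from_quat(s['eef_rot']).as_matrix();print(s['ee_pos'],np.degrees(np.arctan2(M[1,0],M[0,0])),s['time'],s['joint_positions'][6])
E
```

```text
time: 1.6
ee_pos: [0.5372, -0.1772, 0.2175]
eef_rot: [0.787, -0.617, 0.0, -0.001]
ft_force: [-0.8, -0.9, 0.1]
width: 0.0007
[ 0.53474659 -0.17898861  0.21519653] -76.38620399785918 1.7 -1.1580192050112257
```

View pics/p2.png

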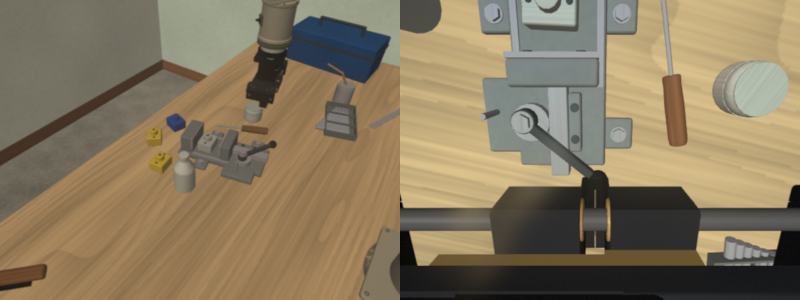

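The view shows the closed fingers above the right side of the lever, heading -76.4° as wanted, with nothing beneath. I'll descend and check the force.

```bash
python3 -m creep '[{"x":0,"y":0,"z":-0.03,"spin":0},{"x":0,"y":0,"z":-0.07,"spin":0},{"x":0,"y":0,"z":-0.11,"spin":0},{"x":0,"y":0,"z":-0.13,"spin":0},{"x":0,"y":0,"z":-0.141,"spin":0},{"x":0,"y":0,"z":-0.141,"spin":0}]'
python3 - <<'E'
from h import *
s=r.read_state();print(s['ee_pos'],s['ft_force'],s['time'])
E
```

```text
time: 2.45
ee_pos: [0.5358, -0.1799, 0.0767]
eef_rot: [0.786, -0.619, -0.0, 0.0]
ft_force: [0.7, 0.0, -0.2]
width: 0.0005
[ 0.53575402 -0.17985668  0.0766503 ] [ 0.74651652  0.01737183 -0.19842073] 2.45
```

```bash
python3 -m creep '[{"x":-0.011,"y":0.006,"z":-0.001,"spin":0},{"x":-0.022,"y":0.009,"z":-0.001,"spin":0},{"x":-0.033,"y":0.013,"z":-0.001,"spin":0},{"x":-0.043,"y":0.020,"z":-0.001,"spin":0},{"x":-0.053,"y":0.028,"z":-0.001,"spin":0},{"x":-0.061,"y":0.038,"z":-0.001,"spin":0},{"x":-0.068,"y":0.049,"z":-0.001,"spin":0},{"x":-0.073,"y":0.059,"z":-0.001,"spin":0},{"x":-0.077,"y":0.069,"z":-0.001,"spin":0},{"x":-0.079,"y":0.080,"z":-0.001,"spin":0}]'
python3 - <<'E'
from h import *
s=r.read_state();print(s['ee_pos'],s['ft_force'],s['time'])
c=shot('top','top3.png'); cv2.imwrite('pics/crop3.png',cv2.resize(c['pixels'][165:375,230:460],None,fx=2.5,fy=2.5))
E
```

```text
time: 3.7
ee_pos: [0.4566, -0.0991, 0.0756]
eef_rot: [0.786, -0.619, 0.0, 0.0]
ft_force: [2.0, -2.2, -0.3]
width: 0.0006
[ 0.45659556 -0.09909392  0.07556036] [ 2.02156823 -2.21598867 -0.34288521] 3.7
```

View pics/crop3.png

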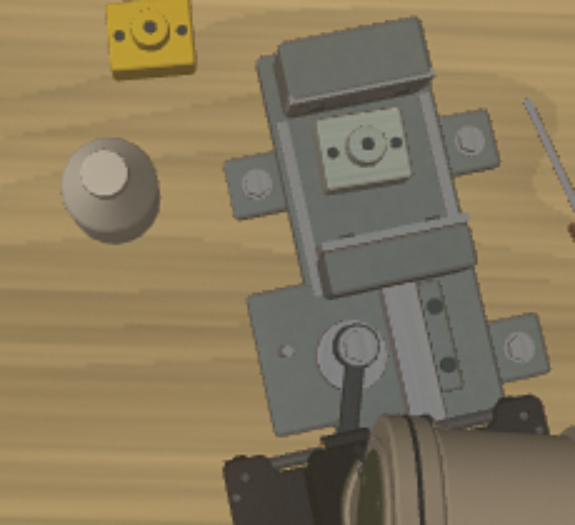

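The lever is following: in the crop it points down from the hub at (357,345), and the casting and jaw have not moved. I'll continue to the stop.

```bash
python3 -m creep '[{"x":0,"y":0.012,"z":0,"spin":0},{"x":0.001,"y":0.024,"z":0,"spin":0},{"x":0.004,"y":0.036,"z":0,"spin":0},{"x":0.009,"y":0.048,"z":0,"spin":0},{"x":0.016,"y":0.059,"z":0,"spin":0},{"x":0.024,"y":0.069,"z":0,"spin":0},{"x":0.035,"y":0.078,"z":0,"spin":0},{"x":0.042,"y":0.082,"z":0,"spin":0},{"x":0.045,"y":0.083,"z":0,"spin":0},{"x":0.047,"y":0.083,"z":0,"spin":0},{"x":0.047,"y":0.083,"z":0,"spin":0}]'
```

```text
time: 5.12
ee_pos: [0.5004, -0.0169, 0.0746]
eef_rot: [0.786, -0.619, -0.003, 0.003]
ft_force: [-18.0, -1.9, 11.5]
width: 0.0007
```

```bash
python3 -m creep '[{"x":-0.006,"y":0,"z":0,"spin":0},{"x":-0.013,"y":0,"z":0,"spin":0},{"x":-0.013,"y":0,"z":0.03,"spin":0},{"x":-0.013,"y":0,"z":0.07,"spin":0},{"x":-0.013,"y":0,"z":0.10,"spin":0},{"x":0.015,"y":-0.035,"z":0.10,"spin":0},{"x":0.042,"y":-0.075,"z":0.10,"spin":0},{"x":0.066,"y":-0.107,"z":0.10,"spin":0},{"x":0.066,"y":-0.107,"z":0.10,"spin":0},{"x":0.066,"y":-0.107,"z":0.10,"spin":0}]'
python3 - <<'E'
from h import *
c=shot('side');d=shot('wrist')
im=np.hstack([cv2.resize(c['pixels'][160:330,220:460],(400,283)),cv2.resize(d['pixels'],(377,283))]); cv2.imwrite('pics/p4.png',im)
np.savez('w4.npz',**d);np.savez('s4.npz',**c)
s=r.read_state();print(s['ee_pos'],s['ft_force'],s['time'],vis(s['ee_pos']))
E
```

```text
time: 6.38
ee_pos: [0.5698, -0.1227, 0.1755]
eef_rot: [0.786, -0.618, -0.0, -0.0]
ft_force: [0.3, 1.1, -0.3]
width: 0.0003
[ 0.56965263 -0.12227253  0.17574718] [ 0.26199653 -1.06804669  0.85667181] 6.475 [-0.06067771  0.00019787]
```

View pics/p4.png

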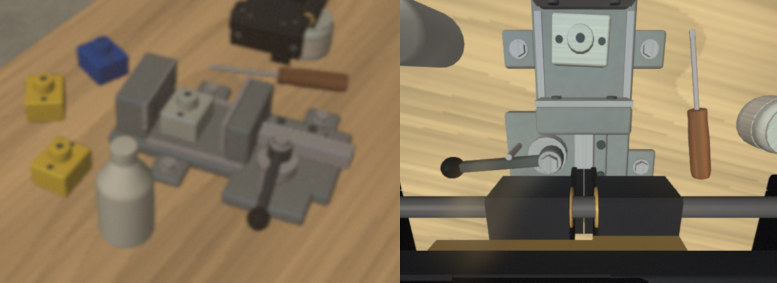

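The lever rests against the pin in both views: in the wrist picture the ball is at (452,168), the hub at (548,157) and the pin at about (515,152). The jaw is unmoved. I'll check the angle numerically and descend behind the jaw.

```bash
python3 - <<'E'
from h import *
d=dict(np.load('w4.npz')); k=640/377
b=vis(plane(d,52*k,168*k,.054)); p=vis(plane(d,150*k,157*k,.071)); print(b,p,np.degrees(np.arctan2(*(b-p)[::-1]))-95)
print('jaw rear top edge',[vis(plane(d,(a-400)*k,132*k,.075)) for a in(540,630)])
E
python3 -m creep '[{"x":0,"y":0,"z":-0.03,"spin":0},{"x":0,"y":0,"z":-0.06,"spin":0},{"x":0,"y":0,"z":-0.08,"spin":0},{"x":0,"y":0,"z":-0.096,"spin":0},{"x":0,"y":0,"z":-0.096,"spin":0}]'
```

```text
[-0.09137026  0.15683326] [-0.0709139   0.03693365] 4.682141216084915
jaw rear top edge [array([-0.04176462,  0.04576646]), array([-0.04142405, -0.04838924])]
time: 7.1
ee_pos: [0.5694, -0.1233, 0.0788]
eef_rot: [0.786, -0.618, -0.001, 0.0]
ft_force: [-0.1, -0.7, 0.5]
width: 0.0008
```

Taking the fitted pivot, the ball lies at 95.5°, so cam is about 0. The force is clean. Now I'll push the jaw.

```bash
python3 -m creep '[{"x":0.008,"y":0.002,"z":0,"spin":0},{"x":0.013,"y":0.003,"z":0,"spin":0},{"x":0.018,"y":0.0045,"z":0,"spin":0},{"x":0.023,"y":0.0055,"z":0,"spin":0},{"x":0.028,"y":0.007,"z":0,"spin":0},{"x":0.032,"y":0.008,"z":0,"spin":0},{"x":0.036,"y":0.009,"z":0,"spin":0},{"x":0.040,"y":0.010,"z":0,"spin":0},{"x":0.043,"y":0.0105,"z":0,"spin":0},{"x":0.043,"y":0.0105,"z":0,"spin":0}]'; python3 -m creep '[{"x":0.002,"y":0.0005,"z":0,"spin":0},{"x":0.004,"y":0.001,"z":0,"spin":0},{"x":0.004,"y":0.001,"z":0,"spin":0}]'
```

```text
time: 8.35
ee_pos: [0.6131, -0.113, 0.0795]
eef_rot: [0.786, -0.619, 0.0, -0.0]
ft_force: [-2.2, -1.6, 0.2]
width: 0.0004
time: 8.72
ee_pos: [0.6167, -0.112, 0.0795]
eef_rot: [0.786, -0.619, -0.0, 0.0]
ft_force: [-3.6, -1.8, 0.7]
width: 0.0002
```

```bash
python3 -m creep '[{"x":0.0015,"y":0.0004,"z":0,"spin":0},{"x":0.003,"y":0.0007,"z":0,"spin":0},{"x":0.003,"y":0.0007,"z":0,"spin":0}]'; python3 -m creep '[{"x":0.0015,"y":0.0004,"z":0,"spin":0},{"x":0.003,"y":0.0007,"z":0,"spin":0},{"x":0.003,"y":0.0007,"z":0,"spin":0}]'
```

```text
time: 9.1
ee_pos: [0.6179, -0.1118, 0.0794]
eef_rot: [0.786, -0.619, -0.002, 0.002]
ft_force: [-14.9, -2.1, 9.9]
width: 0.0003
time: 9.48
ee_pos: [0.6181, -0.1119, 0.0792]
eef_rot: [0.785, -0.619, -0.004, 0.004]
ft_force: [-29.8, -4.0, 19.9]
width: 0.0002
```

It is nipped: force rose to about 30 N at TCP x 0.618, where I predicted 0.6185. I'll retreat, look, and go to the front side of the lever.

```bash
python3 -m creep '[{"x":-0.010,"y":-0.002,"z":0,"spin":0},{"x":-0.018,"y":-0.004,"z":0,"spin":0},{"x":-0.020,"y":-0.005,"z":0.03,"spin":0},{"x":-0.020,"y":-0.005,"z":0.06,"spin":0},{"x":-0.020,"y":-0.005,"z":0.10,"spin":0},{"x":-0.035,"y":0.03,"z":0.10,"spin":0},{"x":-0.060,"y":0.07,"z":0.10,"spin":0},{"x":-0.0815,"y":0.107,"z":0.10,"spin":0},{"x":-0.0815,"y":0.107,"z":0.10,"spin":0},{"x":-0.0815,"y":0.107,"z":0.10,"spin":0}]'
python3 - <<'E'
from h import *
c=shot('top');d=shot('wrist')
im=np.hstack([cv2.resize(c['pixels'][165:355,250:460],(400,362)),cv2.resize(d['pixels'],(400,300))[:].repeat(1,0) if 0 else cv2.copyMakeBorder(cv2.resize(d['pixels'],(400,300)),0,62,0,0,0)]); cv2.imwrite('pics/p5.png',im)
np.savez('w5.npz',**d);np.savez('t5.npz',**c)
s=r.read_state();print(s['ee_pos'],s['ft_force'],s['time'],vis(s['ee_pos']))
v,u=np.mgrid[0:480,0:640]
P=(np.stack([u,v,np.ones_like(u)],-1)@np.linalg.inv(c['K']).T*c['z_map'][...,None]-c['t'])@c['R']
z=P[...,2]
for lo,hi,vx0,vx1 in((.068,.084,-.06,.06),(.045,.062,.02,.09)):
    V=(P[...,:2]-O)@Rz; m=(z>lo)&(z<hi)&(V[...,0]>vx0)&(V[...,0]<vx1)&(abs(V[...,1])<.06)
    print(m.sum(),cv2.minAreaRect((V[m]*1000).astype(np.float32)))
E
```

```text
time: 10.72
ee_pos: [0.5418, -0.0041, 0.1798]
eef_rot: [0.786, -0.619, 0.001, -0.0]
ft_force: [0.5, -0.1, -0.6]
width: 0.0006
[ 0.54184461 -0.00476375  0.17955829] [0.54468277 0.31291133 0.28591698] 10.825 [-0.06028551  0.12095153]
314 ((36.19324493408203, -23.893108367919922), (85.50839233398438, 36.634090423583984), 40.096561431884766)
628 ((62.92567443847656, 1.1756477355957031), (100.02574157714844, 48.887393951416016), 87.74095916748047)
```

View pics/p5.png

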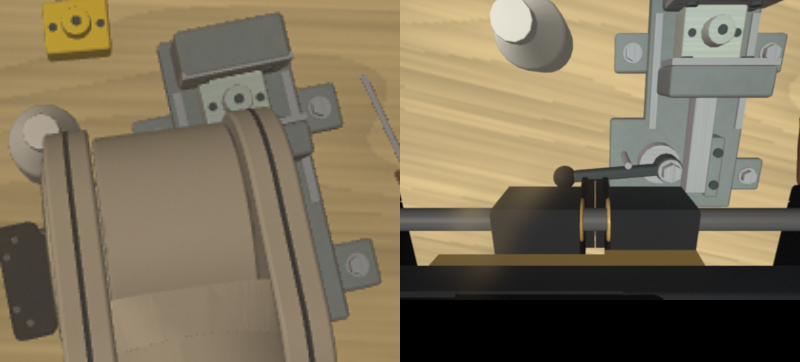

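The wrist view shows the casting between the jaws and the lever still at the pin, with the ball at (563,176). The arm hides the top view. I'll descend in front of the lever and begin the return swing.

```bash
python3 -m creep '[{"x":0,"y":0,"z":-0.03,"spin":0},{"x":0,"y":0,"z":-0.06,"spin":0},{"x":0,"y":0,"z":-0.08,"spin":0},{"x":0,"y":0,"z":-0.096,"spin":0},{"x":0,"y":0,"z":-0.105,"spin":0},{"x":0,"y":0,"z":-0.105,"spin":0}]'
python3 - <<'E'
from h import *
s=r.read_state();print(s['ee_pos'],s['ft_force'])
E
```

```text
time: 11.58
ee_pos: [0.5413, -0.0038, 0.0743]
eef_rot: [0.786, -0.619, -0.0, 0.0]
ft_force: [-0.9, 0.2, 0.3]
width: 0.0009
[ 0.54132653 -0.003842    0.07427386] [-0.89279581  0.21357171  0.27139627]
```

```bash
python3 -m creep '[{"x":-0.010,"y":-0.002,"z":0,"spin":0},{"x":-0.017,"y":-0.003,"z":0,"spin":0},{"x":-0.027,"y":-0.005,"z":0,"spin":0},{"x":-0.037,"y":-0.009,"z":0,"spin":0},{"x":-0.047,"y":-0.014,"z":0,"spin":0},{"x":-0.056,"y":-0.021,"z":0,"spin":0},{"x":-0.064,"y":-0.029,"z":0,"spin":0},{"x":-0.071,"y":-0.038,"z":0,"spin":0},{"x":-0.077,"y":-0.049,"z":0,"spin":0},{"x":-0.082,"y":-0.061,"z":0,"spin":0},{"x":-0.084,"y":-0.074,"z":0,"spin":0},{"x":-0.085,"y":-0.086,"z":0,"spin":0}]'; python3 -m creep '[{"x":0.001,"y":-0.011,"z":0,"spin":0},{"x":0.003,"y":-0.022,"z":0,"spin":0},{"x":0.006,"y":-0.033,"z":0,"spin":0},{"x":0.011,"y":-0.044,"z":0,"spin":0},{"x":0.011,"y":-0.044,"z":0,"spin":0}]'
```

```text
time: 13.08
ee_pos: [0.4561, -0.0906, 0.0745]
eef_rot: [0.786, -0.619, -0.0, 0.0]
ft_force: [0.3, 2.8, -0.5]
width: 0.0003
time: 13.7
ee_pos: [0.4676, -0.1349, 0.0745]
eef_rot: [0.785, -0.619, 0.0, 0.0]
ft_force: [-0.2, 0.9, -0.5]
width: 0.0005
```

```bash
python3 -m creep '[{"x":0.0035,"y":-0.005,"z":0,"spin":0},{"x":0.007,"y":-0.010,"z":0,"spin":0},{"x":0.0115,"y":-0.0145,"z":0,"spin":0},{"x":0.016,"y":-0.019,"z":0,"spin":0},{"x":0.016,"y":-0.019,"z":0,"spin":0}]'; python3 -m creep '[{"x":0.003,"y":-0.0025,"z":0,"spin":0},{"x":0.003,"y":-0.0025,"z":0,"spin":0}]'
```

```text
time: 14.32
ee_pos: [0.4833, -0.1522, 0.0742]
eef_rot: [0.786, -0.618, -0.001, -0.0]
ft_force: [-1.5, 3.1, 0.7]
width: 0.0004
time: 14.58
ee_pos: [0.486, -0.1542, 0.0742]
eef_rot: [0.786, -0.618, -0.001, -0.0]
ft_force: [-1.8, 4.9, 0.1]
width: 0.0006
```

```bash
python3 -m creep '[{"x":0.002,"y":-0.001,"z":0,"spin":0},{"x":0.004,"y":-0.002,"z":0,"spin":0},{"x":0.004,"y":-0.002,"z":0,"spin":0}]'; python3 -m creep '[{"x":-0.005,"y":0.002,"z":0,"spin":0},{"x":-0.020,"y":0.010,"z":0,"spin":0},{"x":-0.025,"y":0.012,"z":0.03,"spin":0},{"x":-0.030,"y":0.012,"z":0.08,"spin":0},{"x":-0.060,"y":0.012,"z":0.13,"spin":0},{"x":-0.080,"y":0.0,"z":0.18,"spin":0},{"x":-0.080,"y":-0.06,"z":0.18,"spin":0},{"x":-0.080,"y":-0.12,"z":0.18,"spin":0},{"x":-0.080,"y":-0.18,"z":0.18,"spin":0},{"x":-0.08,"y":-0.24,"z":0.18,"spin":0},{"x":-0.08,"y":-0.24,"z":0.18,"spin":0},{"x":-0.08,"y":-0.24,"z":0.18,"spin":0}]'
python3 - <<'E'
from h import *
c=shot('top')
cv2.imwrite('pics/p6.png',cv2.resize(c['pixels'][165:355,250:460],None,fx=3,fy=3,interpolation=cv2.INTER_CUBIC))
np.savez('t6.npz',**c)
v,u=np.mgrid[0:480,0:640]
P=(np.stack([u,v,np.ones_like(u)],-1)@np.linalg.inv(c['K']).T*c['z_map'][...,None]-c['t'])@c['R']
z=P[...,2]; V=(P[...,:2]-O)@Rz
for lo,hi,vx0,vx1,yy in((.068,.084,-.05,.06,.06),(.068,.084,.07,.15,.06),(.045,.0565,.025,.1,.035),(.047,.069,.025,.082,.035)):
    m=(z>lo)&(z<hi)&(V[...,0]>vx0)&(V[...,0]<vx1)&(abs(V[...,1])<yy)
    print(m.sum(),cv2.minAreaRect((V[m]*1000).astype(np.float32)))
g=c['pixels'].max(2); m=(V[...,0]>-.19)&(V[...,0]<-.12)&(V[...,1]<-.02)&(V[...,1]>-.1)&(z>.05)&(z<.085)
print('ball',V[m].mean(0),m.sum(),np.degrees(np.arctan2(V[m].mean(0)[1]-.039,V[m].mean(0)[0]+.08)))
E
```

```text
time: 14.95
ee_pos: [0.4896, -0.1561, 0.0741]
eef_rot: [0.786, -0.618, -0.001, 0.0]
ft_force: [-4.8, 7.4, 2.0]
width: 0.0006
time: 16.45
ee_pos: [0.4104, -0.3972, 0.2545]
eef_rot: [0.786, -0.619, 0.0, -0.0]
ft_force: [0.6, 1.4, 0.5]
width: 0.0002
1346 ((29.193984985351562, 0.0391082763671875), (100.15351867675781, 60.624855041503906), 89.6249008178711)
1518 ((99.8031005859375, 0.12897491455078125), (59.0489501953125, 100.55840301513672), 0.8695372939109802)
751 ((61.76760482788086, -0.0226898193359375), (47.79071044921875, 69.55164337158203), 0.38620060682296753)
851 ((55.4308967590332, 1.5786151885986328), (53.010101318359375, 66.14898681640625), 0.07290875911712646)
ball [-0.14525834 -0.04289955] 323 -128.54816696234323
```

View pics/p6.png

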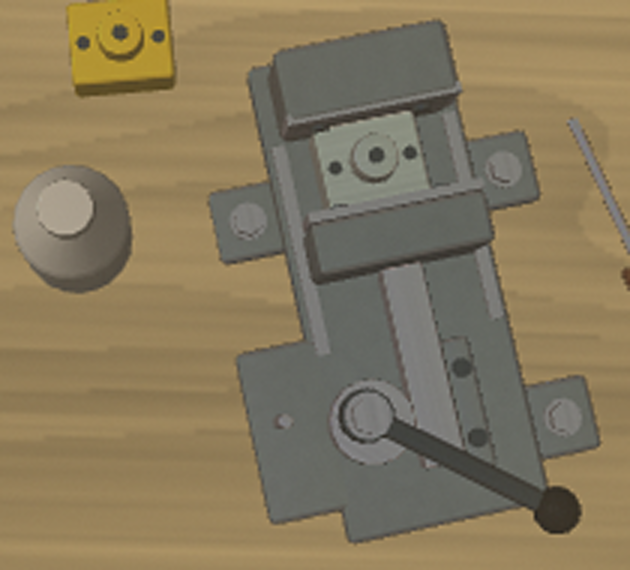

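The ball is now at (557,510), past its starting angle, so the lock is tight. The casting sits against the fixed jaw with the sliding jaw on it. I'll measure jaw and casting properly.

Run:
```python
from h import *
for fn,jb in(('top1',(350,240,425,282)),('t6',(345,222,420,262))):
    c=dict(np.load(fn+'.npz'))
    v,u=np.mgrid[0:480,0:640]
    P=(np.stack([u,v,np.ones_like(u)],-1)@np.linalg.inv(c['K']).T*c['z_map'][...,None]-c['t'])@c['R']
    z=P[...,2]; V=((P[...,:2]-O)@Rz)*1000
    for lo,hi,b in((.068,.084,jb),(.045,.0565,(350,195,396,245)),(.060,.0715,(360,205,392,235))):
        m=((z>lo)&(z<hi)).astype(np.uint8); k=np.zeros_like(m); k[b[1]:b[3],b[0]:b[2]]=1
        n,l,s,_=cv2.connectedComponentsWithStats(m*k); q=V[l==1+np.argmax(s[1:,4])]
        print(fn,lo,len(q),q.mean(0).round(1),np.round(sum((list(t) if isinstance(t,tuple) else [t] for t in cv2.minAreaRect(q.astype(np.float32))),[]),1))
    f=lambda a,b:vis(plane(c,250+a/3,165+b/3,.052))*1000
    if fn=='t6': print('casting holes',f(336,168),f(410,153)); bl=vis(plane(c,250+557/3,165+510/3,.056)); print(np.radians(np.degrees(np.arctan2(bl[1]-.039,bl[0]+.08))%360-95))
    else: print('casting holes',f(340,183),f(416,171))
s=r.read_state();print(s['time'],s['ft_force'])
```

```text
top1 0.068 1319 [-21.7   1. ] [-2.140e+01  3.000e-01  3.630e+01  1.001e+02  1.000e-01]
top1 0.045 801 [48.9  5.1] [49.9  3.9 60.5 49.9 87.3]
top1 0.06 200 [49.4  4.4] [49.7  3.9 25.7 25.4 80.6]
casting holes [50.21669371 24.96631647] [ 48.29624549 -19.17284679]
t6 0.068 1302 [16.8  1. ] [1.700e+01 1.000e-01 3.650e+01 1.001e+02 3.000e-01]
t6 0.045 753 [62.2  5.6] [61.7  5.5 47.8 70.4  0.4]
t6 0.06 193 [59.2  5.2] [59.1  5.3 25.1 25.  76.9]
casting holes [59.11854125 25.32405675] [ 59.15291381 -18.13891655]
2.3821314391916713
16.5 [ 0.76218509  0.79832266 -0.11282216]
```

```bash
python3 -c "
from bench import r
print(r.close_job())"
```

```text
the job is handed in; nothing more can be done
None
```

The casting is clamped in the vise and the job is handed in, at about 16.5 s on the robot's clock. I swung the lever to its stop pin (about 18 N against the pin) and pushed the sliding jaw forward until the casting was nipped at about 30 N. I then swung the lever back to lock it and moved the arm clear.

| Final check (last top view) | Measured | Required |
|---|---|---|
| Cam angle | about 2.38 rad | above 2.2 |
| Sliding jaw joint | about 0.045 m | 0.0425–0.048 |
| Casting x (vise frame) | about 59 mm | 57.5–62.5 |
| Casting y (vise frame) | about +5 mm | within ±25 |
| Casting angle | about 0 | below 0.06 rad |

- **Bystanders:** The bottle stands where it was in the last picture. The tin and screwdriver lay mostly or wholly outside that crop, so I did not check them at the end. The tool's path stayed clear of both.
- **Disagreement:** At the stop pin, my pivot pick in the wrist picture was about 9 mm off and gave a cam angle of 4.7°. Using the fitted pivot instead gave about 0.5°. Both are under the 0.15 rad (8.6°) limit.
- **Failed measurement:** In the last view, the block outline taken from depth had merged with other parts. The casting's final position and angle come from its boss and holes instead.

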